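# Stack the photo filters under their cap

### The job

Put the photo filters away: on the round white base plate, stack first the red filter, then the yellow one, then the blue metal cap on top, all lying flat and centred on the plate's marked circle, so that rim rests on rim and nothing bears on the glass. Set each one down gently without dropping it, and leave the other things on the desk where they are.

Things in the scene. Friction and masses are not known exactly. Their poses are not given: they have to be found in the camera images.
- red_filter: Photo filter: black ring with red glass set a little below the ring's 7 mm wide rim. Flat disc, 60 mm diameter, 14 mm thick, both faces flat to stack on, lying flat, face up; ribbed upright edge to grip across the diameter. Origin: centre of its underside, z up; yaw is of no matter. 0.05 to 0.13 kg.
- yellow_filter: Photo filter: black ring with yellow glass set a little below the ring's 7 mm wide rim. Flat disc, 60 mm diameter, 14 mm thick, both faces flat to stack on, lying flat, face up; ribbed upright edge to grip across the diameter. Origin: centre of its underside, z up; yaw is of no matter. 0.05 to 0.13 kg.
- metal_cap: Blue-lacquered metal cover cap with one thin light circle on top, no glass. Flat disc, 60 mm diameter, 14 mm thick, both faces flat to stack on, lying flat, face up; ribbed upright edge to grip across the diameter. Origin: centre of its underside, z up; yaw is of no matter. 0.05 to 0.13 kg.
- plate_top (a point): Centre of the flat top of the round white base plate (90 mm diameter, 12 mm high, dark rubber underneath, fixed to the desk). A thin dark circle 63 mm across and a centre dot are marked on the top; there is no lip. The point is 12 mm above the desk; z up.
- powder_red: Bystander, loose: small white screw jar with a red cap, 44 mm across, 46 mm high. Origin: centre of its underside.
- powder_silver: Bystander, loose: small white screw jar with a grey cap, 48 mm across, 42 mm high. Origin: centre of its underside.
- flat_torch: Bystander, loose: flat black and orange torch lying down, 46 x 133 x 30 mm. Origin: centre of its underside.
- tape_masking: Bystander, loose: roll of cream masking tape lying flat, 97 mm across, 25 mm high. Origin: centre of its underside.
- date_stamp: Bystander, loose: upright hand stamp with a brown wooden handle, 25 x 38 x 66 mm. Origin: centre of its underside.
Not all that is in view belongs to the job. Several things look just like the metal_cap: the one meant starts nearest to the robot's base. What is shaped like the yellow_filter but green or turquoise is not meant.

How it is judged:
On the way, in this order (a step that is already met when the one before it is completed fails the run):
1. the red filter lies flat and centred on the base plate (horizontal distance between red_filter and plate_top below 0.007 m and z of red_filter in the frame of plate_top between -0.003 and 0.003 m and angle between red_filter's own z axis and vertical below 0.1 rad), for 0.2 s.
2. the yellow filter lies flat and centred on the red filter (horizontal distance between yellow_filter and plate_top below 0.007 m and z of yellow_filter in the frame of plate_top between 0.011 and 0.017 m and angle between yellow_filter's own z axis and vertical below 0.1 rad and horizontal distance between yellow_filter and red_filter below 0.007 m), for 0.2 s.
3. the metal cap lies flat and centred on the yellow filter (horizontal distance between metal_cap and plate_top below 0.007 m and z of metal_cap in the frame of plate_top between 0.025 and 0.031 m and angle between metal_cap's own z axis and vertical below 0.1 rad and horizontal distance between metal_cap and yellow_filter below 0.007 m), for 0.2 s.
At the end, for the whole second after the job is handed in: Red filter on the base plate, yellow filter on the red one, metal cap on the yellow one; each within 7 mm of the plate's centre and of the piece below it, at its height within 3 mm, level within 0.1 rad, face up, at rest and released (all of step 1 and all of step 2 and all of step 3 and linear speed of each of red_filter, yellow_filter, metal_cap below 0.02 m/s and angular speed of each of red_filter, yellow_filter, metal_cap below 0.2 rad/s); the robot touches nothing.
It fails at once if a filter or the cap is dropped: it falls free by more than about 1 cm ((contact force between each of the fingers, the arm and red_filter below 0.01 N and linear speed of red_filter above 0.45 m/s) or (contact force between each of the fingers, the arm and yellow_filter below 0.01 N and linear speed of yellow_filter above 0.45 m/s) or (contact force between each of the fingers, the arm and metal_cap below 0.01 N and linear speed of metal_cap above 0.45 m/s)).
It fails at once if a bystander is shifted by more than 3 cm (distance of any of powder_red, powder_silver, flat_torch, tape_masking, date_stamp from where it was at the start of the episode above 0.03 m).
It also fails if it takes over 72 s, if anything falls off the work surface, if the arm or the gripper's body presses on something with over 40 N, if the wrist force passes 120 N, or if a joint passes its speed limit or range.

### The arm

A 7-joint arm with a two-finger parallel gripper is mounted at the origin on the work surface; the furniture and walls round the work are solid. World frame = base frame: x ahead of the robot, y to its left, z up, the work surface at z = 0. Lengths are in m, angles in rad, forces in N, time in s.
With the tool pointing down it reaches from about 0.375 to 0.925 m from the base axis. Payload 3.1 kg.
Tool frame: the origin (TCP) lies between the finger pads; the fingertips stand 19 mm ahead of it and the grasp point (between the pads) is the TCP; z points along the fingers, y is the line along which they close (so a half turn about z gives the same grasp; the last joint's range is limited). The gripper opens to 85 mm and grips with 20 to 120 N. Pads are 22 mm wide; open, the fingers measure 114 mm over their backs; the gripper's body (76 mm by 85 mm) begins 54 mm behind the grasp point. The pads swing forward as they close: fully open they stand 13 mm farther back than shut.
Start: joints at [-1.443, 0.383, 0.044, 1.598, -0.018, 1.161, -0.05], TCP at [0.146, 0.634, 0.25] pointing down, gripper open.
Joint ranges: [-2.61, 2.61], [-0.41, 2.15], [-1.48, 1.57], [0, 2.5], [-1.57, 4.71], [0.05, 1.97], [-2.85, 2.85]. Speed limits (rad/s): [2.79, 2.79, 3.14, 3.14, 3.14, 3.14, 3.14].

### API

Orientations are given as a unit quaternion [x, y, z, w].
In Python, from bench import move_ptp, movel, move_j, move_gripper, pause, inverse_kinematics, read_camera, camera_params, MotionError, sign_off, look_for, tip_of, read_time_s, read_qpos, read_joint_vel, read_effort, read_eef_pos, read_tcp_rot, read_ft_force, read_ft_torque, read_finger_gap, read_grasp_force gives the robot as it stands. Calls block until the motion is done:
- move_ptp(position, orientation): joint-space move of the TCP to a pose.
- movel(position, orientation=None, speed=0.15): straight line of the TCP; orientation=None keeps the orientation; speed is the mean speed in m/s.
- move_j(angles): joint-space move.
- move_gripper(opening, effort=None): finger opening in m; effort is the grip in N (None keeps the last); returns when the fingers have stopped.
- pause(seconds).
- inverse_kinematics(position, orientation): joint angles nearest the present ones, or None.
- read_camera(name): name is "side" or "top"; returns the picture (400x640x3 uint8, red, green, blue); there is no depth.
- camera_params(name): a dict with "K" (3x3 intrinsics, pixels), "camera_from_world" (4x4, takes a point from world to camera coordinates). Camera axes: x right, y down, z forward; pixel columns grow to the right and rows downward; lengths in m; the calibration is good to about 2 mm. A picture is of the moment at which its call begins. camera_params takes no time and is no camera call.
A pose or a line that the arm cannot do raises MotionError and nothing moves.
- sign_off(): hands the job in; it is judged then, once.
Trained networks look in the newest picture that a camera, given by its name, has taken for a name from the list of things; names that differ only in an ending like _2 or _b are one class to them, and where a whole thing is asked for, a point or a joint stands for the part that bears it (a point fixed in the world has none). Each returns a list of dicts, best first, with "confidence" (0 to 1); they miss things now and then, are a little off and sometimes report something else, mostly with a low value. They report only what shows in the picture. A call takes as long as a camera call. They do not tell look-alikes from the thing itself.
- look_for(camera, name): "at" ([column, row] in pixels, amid what is visible of it).
- tip_of(camera, name): "at" ([column, row] in pixels: a listed point, or the origin of a listed thing).
Readings, each from a call of its own:
- read_time_s(): time.
- read_qpos(): joint angles.
- read_joint_vel(): joint speeds.
- read_effort(): joint torques, N m.
- read_eef_pos(): TCP position.
- read_tcp_rot(): TCP orientation.
- read_ft_force(): force on the tool from outside, world axes, zero at the start.
- read_ft_torque(): the same for the moment, N m.
- read_finger_gap(): finger opening in m.
- read_grasp_force(): force on a finger pad.
Only numpy, scipy, OpenCV 4.12 (cv2) and the standard library are available. Lean on these libraries where they do the work, as an engineer would, in place of code of your own. Each camera call takes 0.05 s, during which the arm holds its last target. There are 200 camera calls.

## Working session

There is one attempt and no reset: what is moved stays moved. The work goes in short steps, each a Python script; the robot and the scene stay as the last script left them, time stands still between calls to the robot, and variables do not carry over. Pictures are saved under pics/ and viewed, at most 10 in all, crops included, and the job is handed in when it is done.

```bash
mkdir -p pics
cat > h.py <<'E'
from bench import *
import numpy as np, cv2
def ray(cam,px,z):
    p=camera_params(cam);K=np.array(p["K"]);T=np.array(p["camera_from_world"])
    R,t=T[:3,:3],T[:3,3];o=-R.T@t;d=R.T@np.linalg.inv(K)@np.array([px[0],px[1],1.])
    return o+d*(z-o[2])/d[2]
def proj(cam,P):
    p=camera_params(cam);T=np.array(p["camera_from_world"]);c=T[:3,:3]@np.array(P)+T[:3,3];q=np.array(p["K"])@c
    return q[:2]/q[2]
E
python3 - <<'E'
from h import *
for c in("top","side"):
    im=read_camera(c);cv2.imwrite(f"pics/{c}0.png",cv2.resize(im[:,:,::-1],(800,500)))
    p=camera_params(c);T=np.array(p["camera_from_world"]);print(c,-T[:3,:3].T@T[:3,3],T[2,:3],p["K"][0][0])
    for n,z in(("red_filter",.014),("yellow_filter",.014),("metal_cap",.014),("plate_top",.012),("powder_red",.046),("powder_silver",.042),("flat_torch",.03),("tape_masking",.025),("date_stamp",.066)):
        f=tip_of if n=="plate_top" else look_for
        for d in f(c,n):
            if d["confidence"]>.2: print(n,round(d["confidence"],2),np.round(d["at"]),np.round(ray(c,d["at"],z)[:2],3))
print(read_tcp_rot(),read_time_s())
E
```

```text
top [0.36230062 0.033122   1.26695046] [ 1.44872645e-01 -3.58929942e-04 -9.89450245e-01] 423.12757579549725
red_filter 0.7 [245. 208.] [0.532 0.255]
yellow_filter 0.57 [368. 209.] [ 0.538 -0.113]
yellow_filter 0.54 [385. 173.] [ 0.651 -0.163]
yellow_filter 0.5 [348. 179.] [ 0.628 -0.053]
metal_cap 0.73 [416. 234.] [ 0.467 -0.258]
metal_cap 0.6 [417. 197.] [ 0.579 -0.259]
plate_top 0.56 [306. 197.] [0.569 0.072]
plate_top 0.22 [230. 158.] [0.682 0.31 ]
powder_red 0.54 [290. 262.] [0.375 0.114]
powder_red 0.44 [315. 144.] [0.724 0.052]
powder_silver 0.59 [386. 175.] [ 0.636 -0.161]
powder_silver 0.49 [352. 151.] [ 0.708 -0.061]
flat_torch 0.9 [338. 264.] [ 0.374 -0.026]
tape_masking 0.73 [352. 151.] [ 0.712 -0.06 ]
date_stamp 0.44 [227. 154.] [0.68  0.307]
side [1.30485325 0.3661289  0.89690468] [-0.64532732 -0.27086349 -0.71427279] 411.4380186756907
yellow_filter 0.82 [237. 219.] [ 0.658 -0.16 ]
yellow_filter 0.76 [275. 220.] [ 0.622 -0.056]
yellow_filter 0.62 [274. 198.] [ 0.546 -0.099]
yellow_filter 0.61 [261. 240.] [ 0.705 -0.059]
metal_cap 0.68 [240. 173.] [ 0.48  -0.254]
plate_top 0.67 [323. 222.] [0.577 0.075]
powder_red 0.57 [358. 182.] [0.419 0.125]
powder_silver 0.66 [261. 240.] [ 0.721 -0.048]
flat_torch 0.91 [318. 168.] [ 0.384 -0.018]
tape_masking 0.77 [304. 259.] [0.728 0.081]
tape_masking 0.68 [400. 276.] [0.69  0.325]
date_stamp 0.74 [400. 275.] [0.716 0.328]
[1.12634610e-01 9.93636475e-01 9.98396304e-07 6.78822752e-06] 1.0
```

View pics/top0.png

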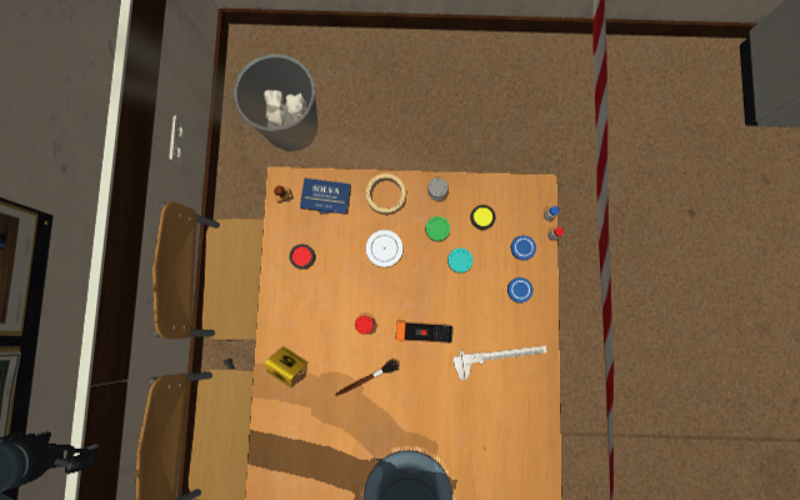

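View pics/side0.png

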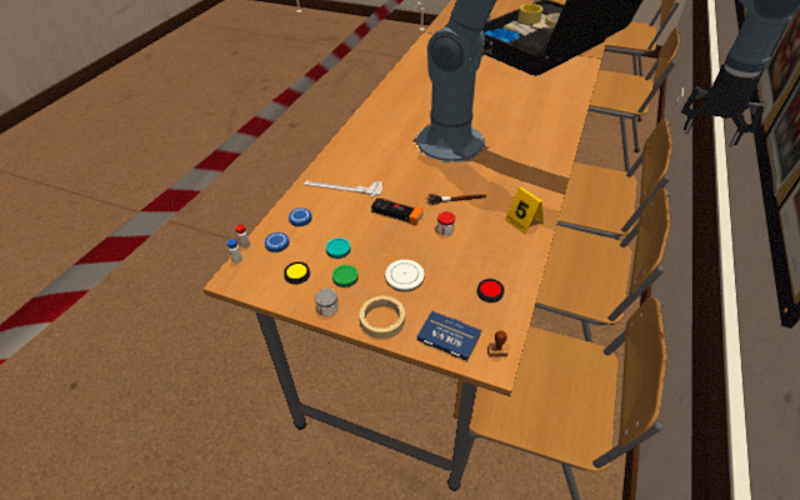

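The top image, in viewed pixels (1.25 times the native ones):
- Red filter at (302,256), yellow filter at (483,216), plate at (384,248).
- The green (438,229) and turquoise (460,260) filters are decoys.
- Metal cap candidates are A at (519,290), world (0.47,-0.26), about 0.53 m from the base, and B at (523,247), world (0.58,-0.26), about 0.63 m from the base. A fits "nearest to the base".

In the side image, A is at (300,216) and B at (277,241). This agrees, since the base is at the upper centre.

Next I'll refine the positions by colour segmentation in both cameras and check them in a crop.

```bash
cat >> h.py <<'E'
HS={"red":((0,150,60),(6,255,255)),"yellow":((26,150,100),(34,255,255)),"blue":((100,110,50),(122,255,255)),"white":((0,0,170),(179,45,255))}
def seg(im,cam,col,xy,z,r=.05):
    "colour centroid within r of the expected place -> world xy at height z"
    hsv=cv2.cvtColor(im,cv2.COLOR_RGB2HSV);m=cv2.inRange(hsv,*HS[col])
    if col=="red": m|=cv2.inRange(hsv,(174,150,60),(179,255,255))
    g=np.zeros_like(m)
    pts=np.array([proj(cam,[xy[0]+r*np.cos(a),xy[1]+r*np.sin(a),z]) for a in np.linspace(0,6.28,24)],np.float32)
    cv2.fillPoly(g,[pts.astype(np.int32)],255);m&=g
    c,_=cv2.findContours(m,cv2.RETR_EXTERNAL,cv2.CHAIN_APPROX_NONE)
    c=max(c,key=cv2.contourArea);h=cv2.convexHull(c);M=cv2.moments(h)
    return ray(cam,(M["m10"]/M["m00"],M["m01"]/M["m00"]),z)[:2],M["m00"]
def q(phi): a=(phi+np.pi/2)/2;return [float(np.cos(a)),float(np.sin(a)),0.,0.]
E
python3 - <<'E'
from h import *
G={"red":(.53,.258,.013),"yellow":(.648,-.163,.013),"blue":(.472,-.256,.012),"white":(.573,.073,.011)}
ims={c:read_camera(c) for c in("top","side")}
for k,(x,y,z) in G.items():
    for c in ims:
        p,a=seg(ims[c],c,k,(x,y),z);print(k,c,np.round(p,4),a)
t=[cv2.resize(ims["top"][165:255,210:440,::-1],None,fx=3.4,fy=3.4,interpolation=cv2.INTER_CUBIC),cv2.resize(ims["side"][150:235,180:410,::-1],None,fx=3.4,fy=3.4,interpolation=cv2.INTER_CUBIC)]
cv2.imwrite("pics/crop.png",np.vstack(t))
E
```

```text
red top [0.5412 0.2675] 172.5
red side [0.5405 0.268 ] 165.0
yellow top [ 0.6501 -0.1668] 167.0
yellow side [ 0.6487 -0.168 ] 118.5
blue top [ 0.4745 -0.2556] 284.0
blue side [ 0.4804 -0.2532] 180.0
white top [0.5667 0.0709] 639.5
white side [0.5675 0.0717] 531.0
```

View pics/crop.png

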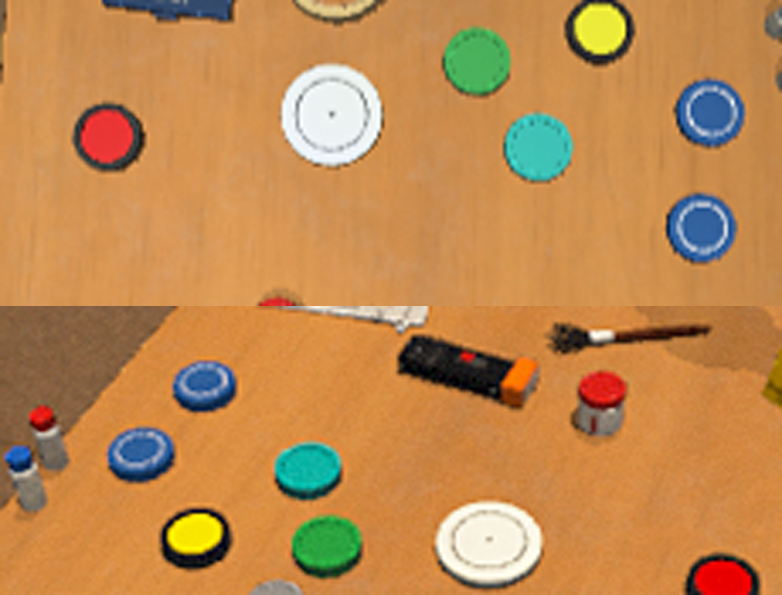

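The crop confirms two blue caps, A at crop (702,228) and B at crop (710,112). A is nearer the base, at world (0.474,-0.2555). The plate's dot at crop (331,114) matches (0.567,0.071). Now I'll probe the desk with the fingers at a 62 mm gap to learn the tip height, then hover over the red filter.

Run:
```python
from h import *
Q=q(np.pi/2)
move_ptp([.455,.267,.12],Q); move_gripper(.062,30)
print(read_finger_gap(),read_ft_force())
movel([.455,.267,.03],Q,.1); f0=read_ft_force()[2]
z=.03
while z>.008:
    z-=.001; movel([.455,.267,z],Q,.03); f=read_ft_force()[2]-f0
    if abs(f)>4: break
print("contact",z,f,read_eef_pos())
movel([.455,.267,.08],Q,.15); move_gripper(.085)
movel([.541,.2678,.08],Q,.15)
print(read_eef_pos(),read_time_s())
im=read_camera("side")
cv2.imwrite("pics/hov.png",cv2.resize(im[130:280,290:450,::-1],None,fx=4,fy=4))
```

```text
0.06184512111340404 [ 0.47536406 -0.98481864  1.05868164]
contact 0.012999999999999984 6.073959312469805 [0.45515774 0.26708487 0.01357413]
[0.53996594 0.26770846 0.07949715] 10.2583
```

View pics/hov.png

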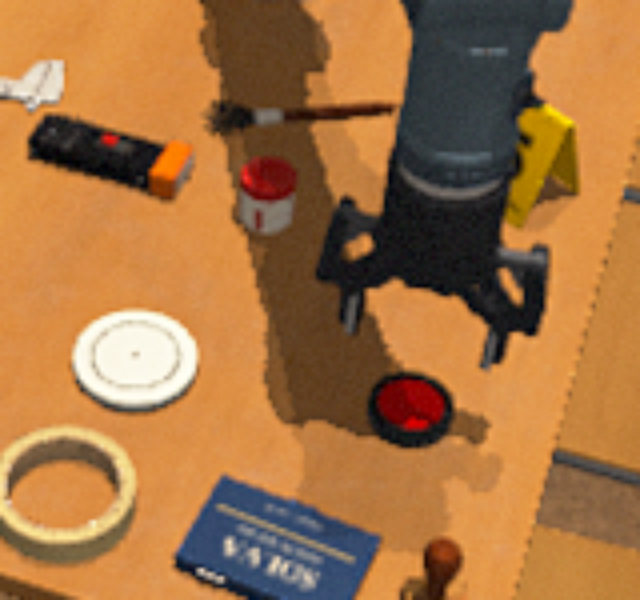

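The image shows the gripper astride the red filter (410,408), with the fingers on either side and clear. At a 62 mm gap the tips are 13 mm below the TCP, so I'll grasp at z=0.017.

```bash
cat >> h.py <<'E'
PL=(.567,.0713);ZG=.017
def pick(x,y,phi):
    Q=q(phi)
    if inverse_kinematics([x,y,.10],Q) is None: Q=q(phi+np.pi)
    move_gripper(.085,40); move_ptp([x,y,.10],Q); movel([x,y,.03],Q,.12); movel([x,y,ZG],Q,.04)
    f=read_ft_force(); move_gripper(.04,40); pause(.2)
    print("gap",read_finger_gap(),"F",read_grasp_force(),"eef",read_eef_pos(),f)
    movel([x,y,.12],Q,.1); print("lifted gap",read_finger_gap(),read_grasp_force(),read_time_s())
    return Q
def place(h,dx=0,dy=0,px=PL):
    Q=q(np.pi/2)
    x,y=px[0]+dx,px[1]+dy
    z=ZG+h
    move_ptp([x,y,.12],Q); movel([x,y,z+.008],Q,.1); pause(.3); f0=read_ft_force()[2]
    for s in np.arange(.005,-.0041,-.001):
        movel([x,y,z+s],Q,.02); f=read_ft_force()[2]-f0
        if f>2.5: break
    print("contact s",s,f,read_eef_pos())
    move_gripper(.068); pause(.2); move_gripper(.085)
    movel([x,y,.13],Q,.12); print("t",read_time_s())
E
python3 - <<'E'
from h import *
pick(.541,.2678,np.pi/2)
place(.012)
move_ptp([.56,-.1,.2],q(np.pi/2))
for c in("top","side"):
    im=read_camera(c);print(c,seg(im,c,"red",PL,.025))
    s=proj(c,[*PL,.02]).astype(int);cv2.imwrite(f"pics/r_{c}.png",cv2.resize(im[s[1]-40:s[1]+40,s[0]-50:s[0]+50,::-1],None,fx=5,fy=5))
E
python3 -c "
import cv2,numpy as n;cv2.imwrite('pics/r.png',cv2.resize(n.vstack([cv2.imread('pics/r_top.png'),cv2.imread('pics/r_side.png')]),(375,600)))"
```

```text
gap 0.05825987941241195 F 43.224695920944214 eef [0.54165212 0.26811942 0.01769916] [0.23119535 0.30545948 0.23996708]
lifted gap 0.058039457327695575 43.0362743139267 13.7333
contact s 0.0 6.390766216078865 [0.56708769 0.07131964 0.02965079]
t 19.1417
top (array([0.56667627, 0.06950245]), 177.5)
side (array([0.56687692, 0.0699354 ]), 146.5)
```

View pics/r.png

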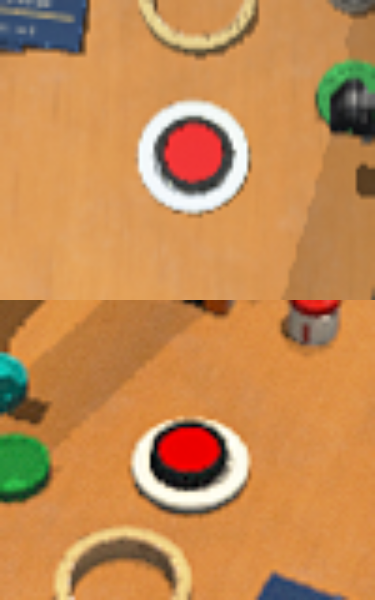

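The red filter lies flat on the plate (top crop centre 193,153), within about 2 mm of its centre. Next is the yellow filter.

```bash
python3 - <<'E'
from h import *
pick(.6495,-.1672,0)
place(.026)
move_ptp([.5,-.15,.2],q(np.pi/2))
for c in("top","side"):
    im=read_camera(c);print(c,seg(im,c,"yellow",PL,.039))
    s=proj(c,[*PL,.02]).astype(int);cv2.imwrite(f"pics/y_{c}.png",cv2.resize(im[s[1]-40:s[1]+40,s[0]-50:s[0]+50,::-1],None,fx=5,fy=5))
E
python3 -c "
import cv2,numpy as n;cv2.imwrite('pics/y.png',cv2.resize(n.vstack([cv2.imread('pics/y_top.png'),cv2.imread('pics/y_side.png')]),(375,600)))"
```

```text
gap 0.058016563412119956 F 43.32798779010773 eef [ 0.6502138  -0.16754999  0.01777022] [0.40003994 0.38835126 0.14156072]
lifted gap 0.058029133952395784 42.916327714920044 24.3167
contact s 0.0 5.696556802783713 [0.56713294 0.07132009 0.0436885 ]
t 29.65
top (array([0.5640184 , 0.06993917]), 175.0)
side (array([0.56254326, 0.07026588]), 122.0)
```

View pics/y.png

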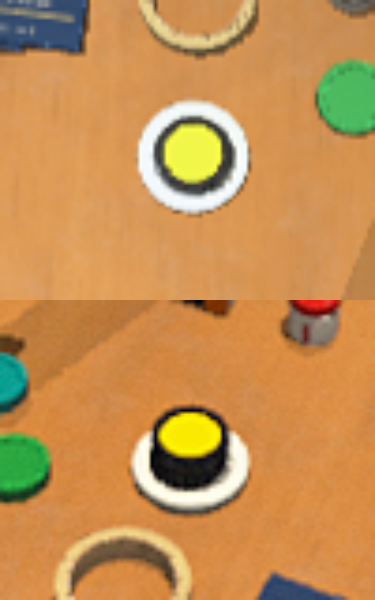

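The yellow filter sits flat on the red one (top crop centre 193,153), about 3 mm towards -x and well within tolerance. For the cap I'll close the fingers along x, where the two cameras disagree most. Cap B's edge is 25 mm clear of the finger.

```bash
python3 - <<'E'
from h import *
pick(.4755,-.2557,0)
place(.040,dx=-.0015)
move_ptp([.5,-.15,.25],q(np.pi/2))
for c in("top","side"):
    im=read_camera(c);print(c,seg(im,c,"blue",PL,.053))
    s=proj(c,[*PL,.02]).astype(int);cv2.imwrite(f"pics/b_{c}.png",cv2.resize(im[s[1]-40:s[1]+40,s[0]-50:s[0]+50,::-1],None,fx=5,fy=5))
E
python3 -c "
import cv2,numpy as n;cv2.imwrite('pics/b.png',cv2.resize(n.vstack([cv2.imread('pics/b_top.png'),cv2.imread('pics/b_side.png')]),(375,600)))"
```

```text
gap 0.05811445774208534 F 42.675940990448 eef [ 0.47588995 -0.25593551  0.01761969] [-0.13367879  0.10391475  0.65599358]
lifted gap 0.05796337787932613 42.89560854434967 34.925
contact s 0.003 2.57837916945405 [0.5654414  0.07130009 0.0599292 ]
t 39.5167
top (array([0.56184554, 0.06922443]), 298.5)
side (array([0.5701041, 0.0730263]), 263.5)
```

View pics/b.png

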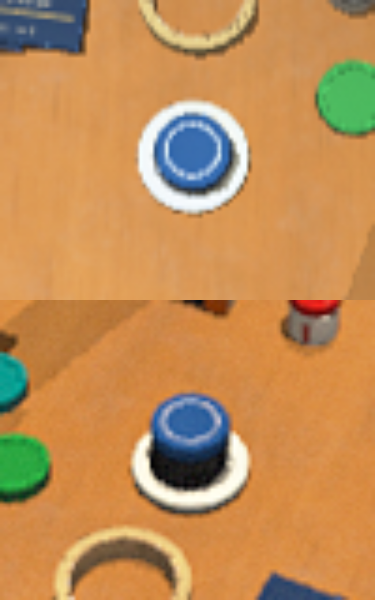

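Run:
```python
from h import *
for c in("top","side"):
    im=read_camera(c);u=proj(c,[.565,.071,.054]).astype(int);r=11
    p=im[u[1]-r:u[1]+r+1,u[0]-r:u[0]+r+1].astype(float)
    h=cv2.cvtColor(im,cv2.COLOR_RGB2HSV)[u[1]-r:u[1]+r+1,u[0]-r:u[0]+r+1]
    m=((h[...,1]<150)&(p[...,2]>150)).astype(np.uint8)
    n,l,st,ce=cv2.connectedComponentsWithStats(m,connectivity=8)
    b=cv2.inRange(h,(100,110,50),(122,255,255))
    D=np.hypot(*np.meshgrid(range(-r,r+1),range(-r,r+1))); ys,xs=np.nonzero(m&(D<9.5))
    e=cv2.fitEllipse(np.c_[xs,ys].astype(np.float32))
    print(c,len(xs),e,ray(c,(e[0][0]+u[0]-r,e[0][1]+u[1]-r),.054)[:2])
```

```text
top 110 ((11.134764671325684, 10.778563499450684), (14.951022148132324, 16.523792266845703), 137.7923583984375) [0.56623407 0.0720244 ]
side 94 ((11.244418144226074, 10.792549133300781), (11.480367660522461, 14.783821105957031), 86.88538360595703) [0.56357775 0.07010878]
```

The light circle puts the cap about 2 mm from the plate's centre. It sits level and the gripper is clear, so I'm handing in.

```bash
python3 -c "
from bench import *
print(sign_off(),read_time_s())"
```

```text
the job is handed in; nothing more can be done
the job is handed in; nothing more can be done
```

The red filter, yellow filter and blue metal cap are stacked in that order on the base plate, each measured within about 4 mm of its centre, and the job is handed in; the sign-off returned no verdict.

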